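Back off the preload ratchet by one notch

TASK

Let the preload winder off by one notch: with a fingertip, tip the pawl's ball lever over so that the pawl lifts clear and stays up, push a spoke of the star handle to turn the ratchet wheel one notch in the direction the pawl was blocking, then tip the lever back so that the pawl drops fully into the next notch. Push gently without gripping or forcing anything, leave the bottle, specimen ring and tools where they are, and finish clear of everything.

Things in the scene. Friction and masses are not known exactly. Their poses are not given: they have to be found in the camera images.
- winder: the preload winder, bolted to the bench: cream casting, 170 mm high, on a dark steel foot (150 x 260 x 12 mm). Origin on the bench. x runs along the axle, away from the robot (turned up to 0.35 rad), y to the left seen from the robot, z up. Along its x: casting -100 to -30 mm, ratchet wheel and pawl -22 to -8 mm, spokes at +50 mm; the foot ends at +30 mm. Axle at y = 0, z = 120 mm
- axle (a point): point on the wheel's horizontal axle in the plane of the spokes, winder x = 50, y = 0, z = 120 mm. The steel ratchet wheel (60 mm radius, 12 saw teeth of 14 mm) and the star handle turn together about it. The four spokes are 12 mm rods, 90 degrees apart, with their ends 100 mm from the axle
- spoke_top (a point): centre of the 18 mm black ball on the end of the uppermost spoke, 100 mm from the axle. At the start this spoke leans 17 to 23 degrees from upright towards winder -y; after one notch it leans about 10 degrees towards +y
- wheel (a joint): turn of ratchet wheel and star handle, rad. Grows backward: top spoke towards winder +y, the way the lowered pawl blocks. Notches are 0.524 apart (30 degrees): the pawl's nose is well inside a notch at 0 and the next at 0.524; a tooth meets it 0.15 further on. Lowered at 0.38 to 0.60 it drops in, at 0.63 it lands on a tip. Starts between -0.05 and 0.05. A brake holds it where it is left; about 3 N on a spoke turns it
- pawl (a joint): swing of the pawl, rad; grows as the ball goes towards winder +y. Below 0.08: nose down in a notch; 0.15 to 0.22: on a tooth's tip; 0.96: up against its stop. Past about 0.6 it falls over centre to the stop and stays up, clear of the teeth; pushed back below about 0.4 it falls into the teeth by itself; between these it may balance
- pawl_ball (a point): centre of the 26 mm steel ball ending the pawl's thumb lever, a 10 mm rod, 75 mm from pivot to ball centre. With the pawl down it leans 25 degrees from upright towards winder -y (over the wheel), tipped up it leans 30 degrees towards +y. About 1 N tips it
- pawl_pivot (a point): the pawl's pivot, parallel to the axle, at winder x = -15, y = 80, z = 155 mm. The nose arm reaches 60 mm from it towards the wheel's top, the thumb lever stands up from it
- bottle: closed amber bottle, 60 mm across, 115 mm high, standing on the bench, origin under its centre. Not to be disturbed
- specimen: steel specimen ring, 52 mm across, 22 mm high, lying on the bench, origin under its centre. Not to be disturbed
- wrench: wrench lying flat on the bench along its x. Not to be disturbed
- screwdriver: screwdriver lying on the bench along its x. Not to be disturbed

How it is judged (in metres and radians):
On the way, in this order (a step that is already met when the one before it is completed fails the run):
1. the pawl is tipped up and stays up, the wheel not yet turned back (value of joint pawl above 0.7 rad and value of joint wheel below 0.2 rad), for 0.2 s.
2. the wheel is pushed backward by a notch while the pawl is up (value of joint pawl above 0.7 rad and value of joint wheel above 0.38 rad), for 0.1 s.
At the end, for the whole second after the job is handed in: the wheel stands one notch back (0.38 to 0.67 rad) with the pawl down in that notch (below 0.12 rad), both still, and bottle, specimen ring, wrench and screwdriver within 25 mm of where they were (value of joint wheel between 0.38 and 0.67 rad and value of joint pawl below 0.12 rad and velocity of joint wheel between -0.05 and 0.05 rad/s and velocity of joint pawl between -0.1 and 0.1 rad/s and not (distance of bottle from where it was at the start of the episode above 0.025 m) and not (distance of specimen from where it was at the start of the episode above 0.025 m) and not (distance of wrench from where it was at the start of the episode above 0.025 m) and not (distance of screwdriver from where it was at the start of the episode above 0.025 m)); the robot touches nothing.
It fails at once if a bystander is lifted, carried or pushed away (more than 40 mm) (distance of any of bottle, specimen, wrench, screwdriver from where it was at the start of the episode above 0.04 m).
It fails at once if the winder is gripped or forced: more than 35 N between the fingers and it (contact force between the fingers and winder above 35 N).
It also fails if it takes over 61 s, if anything falls off the work surface, if the arm or the gripper's body presses on something with over 40 N, if the wrist force passes 120 N, or if a joint passes its speed limit or range.

ROBOT

A 6-joint arm with a two-finger parallel gripper is mounted at the origin on the work surface. World frame = base frame: x ahead of the robot, y to its left, z up, the work surface at z = 0. Lengths are in mm, angles in rad, forces in N, time in s.
With the tool pointing down it reaches from about 300 to 775 mm from the base axis. Payload 14.6 kg.
Tool frame: the origin (TCP) lies at the very end of the fingers, on their centre line; the grasp point (between the pads) lies 19 mm behind it; z points along the fingers, y is the line along which they close (so a half turn about z gives the same grasp; the last joint's range is limited). The gripper opens to 85 mm and grips with 20 to 120 N. Pads are 22 mm wide; open, the fingers measure 114 mm over their backs; the gripper's body (76 mm by 85 mm) begins 54 mm behind the grasp point. The pads swing forward as they close: fully open they stand 13 mm farther back than shut.
Start: joints at [1.275, 0.3, 1.521, -0, 1.321, -0.067], TCP at [124.743, 535.657, 231.281] pointing down, gripper open.
Joint ranges: [-3.03, 3.03], [-0.79, 2.21], [0.23, 2.52], [-1.04, 4.18], [0, 3.07], [-2.55, 2.55]. Speed limits (rad/s): [2.22, 2.22, 2.57, 3.14, 3.14, 3.14].

INTERFACE

Orientations are given as [roll, pitch, yaw] about the fixed x, y, z axes, in that order (R = Rz(yaw) Ry(pitch) Rx(roll)).
In Python, from plant import get_obs, capture, workorder gives the robot as it stands.
- The arm moves only by the tool drive_tool, never from a script. Its argument "deltas" is a list of rows, each a list of 5 numbers: the shift along the tool's x, y, z in units of 20 cm (1.0 is 20 cm), then the turn about the tool's z in units of 90 degrees (1.0 is 90 degrees), then the closure, from -1 (fully open) to 1 (shut). In form: [[tx, ty, tz, spin, claw], ...]. A call has 1 to 5 rows; each row shifts and turns the commanded pose from where the row before left it, along the tool's axes as they then stand; what a row does not reach is not made up. A row lasts 1/12 s, in which the tool goes at most 41.7 mm and 7.16 degrees, less where a joint would pass 70% of its speed; a pose out of reach is approached as far as the arm can. A call with a number of a shift or a turn outside -1 to 1 is refused whole. A call with a gripper value outside its range is refused whole. The fingers move at their own pace and stop on an object; "force" is the grip in N (left out, the last holds). Time passes only in rows, so rows that do not move let the fingers close. It gives the time, the measured TCP pose, the force, the opening and the grip force at its end, in the units of the state.
- get_obs(): the state, without advancing time (a new reading comes with each control period).
- capture(name): name is "scene" or "top" or "wrist"; returns a dict with "color" (400x640x3 uint8, blue, green, red), "camera_matrix" (3x3 intrinsics, pixels), "eye" and "rotation" of the camera in the world. Camera axes: x right, y down, z forward; pixel columns grow to the right and rows downward; lengths in mm; the calibration is good to about 2 mm. A picture is of the moment at which its call begins. There is no depth.
- workorder.job_done(): hands the job in; it is judged then, once.
The state is a dict: "time_s": time; "joints": joint angles; "joint_vel": joint speeds; "joint_efforts": joint torques, N m; "position": TCP position; "ee_rot": TCP orientation; "contact_force": force on the tool from outside, world axes, zero at the start; "moment": the same for the moment, N m; "width": opening from 0.0 (shut) to 1.0 (fully open); "gripper_force": force on a finger pad.
Only numpy, scipy, OpenCV 4.12 (cv2) and the standard library are available. Lean on these libraries where they do the work, as an engineer would, in place of code of your own. Each camera call takes 0.05 s, during which the arm holds its last target. There are 200 camera calls.

## Working session

There is one attempt and no reset: what is moved stays moved. The work goes in short steps, Python scripts to look and compute and a tool call to move; the robot and the scene stay as the last step left them, time stands still between calls to the robot, and variables do not carry over. Pictures are saved under pics/ and viewed, at most 10 in all, crops included, and the job is handed in when it is done.

Besides the shell and the picture viewer there is one more tool, called after "Request:" as a command line: name --pt "numbers of a row" for each row, then --argument value for the rest. drive_tool: Moves the arm, as the interface text tells. Shifts and turns lie within -1 to 1; 1 stands for 20 cm of shift or 90 degrees of turn. Its arguments: {"type":"object","properties":{"deltas":{"type":"array"},"force":{"type":"number"}},"required":["deltas"]}

```bash
mkdir -p pics
cat > h.py <<'E'
import numpy as np, cv2, pickle
from plant import get_obs, capture, workorder
def snap(n,f):
    c=capture(n); cv2.imwrite(f'pics/{f}.png',c['color']); pickle.dump(c,open(f'pics/{f}.pkl','wb')); return c
def ld(f): return pickle.load(open(f'pics/{f}.pkl','rb'))
def ray(c,u,v):
    d=np.linalg.inv(c['camera_matrix'])@[u,v,1.]; d=np.array(c['rotation'])@d
    return np.array(c['eye'],float),d/np.linalg.norm(d)
def plane(c,u,v,z):
    e,d=ray(c,u,v); return e+d*(z-e[2])/d[2]
def tri(c1,p1,c2,p2):
    a,d=ray(c1,*p1); b,g=ray(c2,*p2)
    s=np.linalg.lstsq(np.c_[d,-g],b-a,rcond=None)[0]
    P,Q=a+s[0]*d,b+s[1]*g; return (P+Q)/2,np.linalg.norm(P-Q)
def proj(c,P):
    q=np.array(c['camera_matrix'])@np.array(c['rotation']).T@(np.array(P,float)-c['eye']); return q[:2]/q[2]
E
python3 - <<'E'
from h import *
for n in ['scene','top']:
    c=snap(n,n+'0'); print(n,c['eye'],np.round(c['rotation'],3).tolist(),c['camera_matrix'].tolist() if hasattr(c['camera_matrix'],'tolist') else c['camera_matrix'])
o=get_obs(); print(o['time_s'],o['position'],o['ee_rot'],o['width'])
E
```

```text
scene [1236.29759296  193.87706284  873.02891182] [-2.358, 0.014, 1.881] [[406.30572708901553, 0.0, 317.60468180805776], [0.0, 406.30572708901553, 198.50129839978908], [0.0, 0.0, 1.0]]
top [ 389.11930492  -33.89127999 1380.22295665] [-2.982, 0.013, -1.55] [[517.393022907226, 0.0, 319.8496876471839], [0.0, 517.393022907226, 200.57540887465169], [0.0, 0.0, 1.0]]
0.1 [124.69613032 535.47181045 230.80528442] [-3.14058494e+00 -2.72174640e-05  2.91280739e+00] 1.0020160355349714
```

View pics/scene0.png

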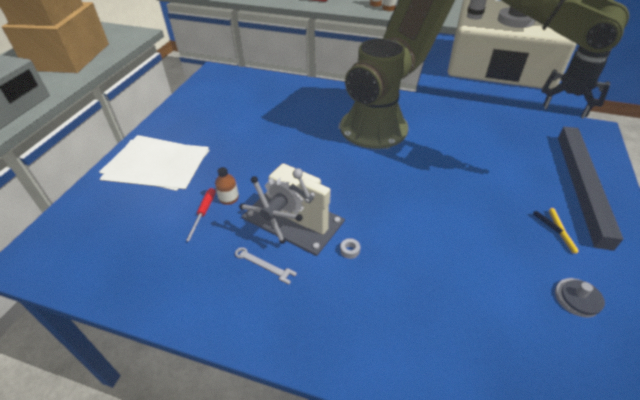

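View pics/top0.png

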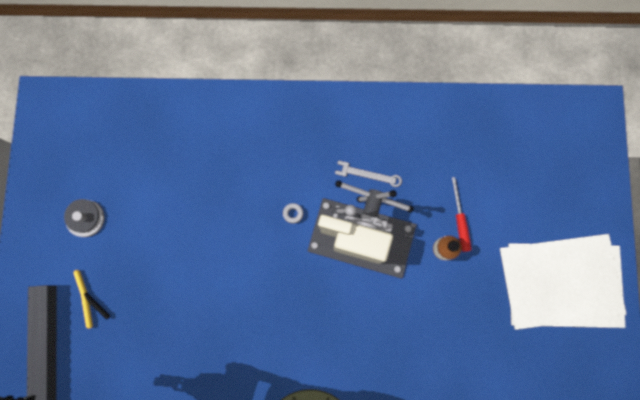

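The scene view shows the winder around (290,205), with the bottle at (227,187), the ring at (349,248), the wrench at (265,265) and the screwdriver at (200,215). The top view has the winder at (365,235). I'll zoom both views, reading the rotation as rpy.

Run:
```python
s=open('h.py').read()
s=s.replace("c=capture(n);","c=capture(n); c['rotation']=Rot.from_euler('xyz',c['rotation']).as_matrix();").replace("import numpy","from scipy.spatial.transform import Rotation as Rot\nimport numpy",1)
open('h.py','w').write(s)
from h import *
for f in ['scene0','top0']:
    c=ld(f); c['rotation']=Rot.from_euler('xyz',c['rotation']).as_matrix(); pickle.dump(c,open(f'pics/{f}.pkl','wb'))
t=ld('top0');s=ld('scene0')
print(plane(t,310,400,0),plane(s,375,135,0))
a=cv2.resize(s['color'][150:260,230:370],None,fx=5,fy=5,interpolation=cv2.INTER_CUBIC)
b=cv2.resize(t['color'][160:280,300:425],None,fx=5,fy=5,interpolation=cv2.INTER_CUBIC)
for im,x0,y0 in((a,230,150),(b,300,160)):
    for i in range(0,im.shape[1],50): cv2.putText(im,str(x0+i//5),(i,8),0,.3,(0,255,255))
    for i in range(0,im.shape[0],50): cv2.putText(im,str(y0+i//5),(0,i+4),0,.3,(0,255,255))
cv2.imwrite('pics/a.png',a);cv2.imwrite('pics/b.png',b)
```

```text
[97.17660277  2.91197616  0.        ] [4.58696735e+01 1.53540618e+01 1.13686838e-13]
```

View pics/a.png

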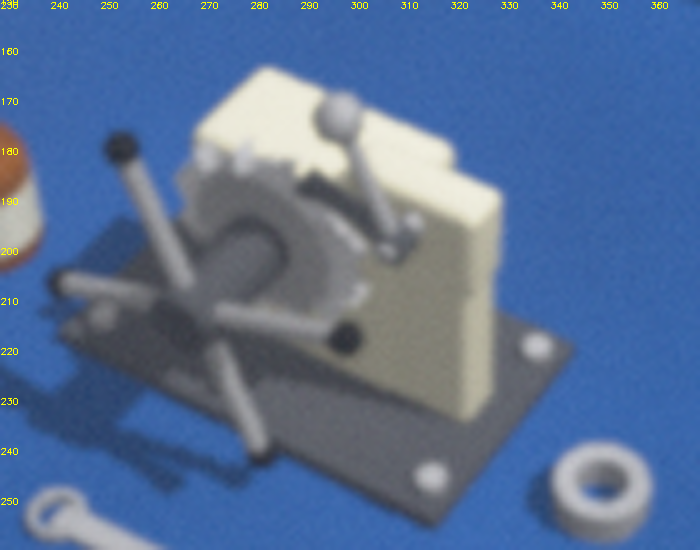

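View pics/b.png

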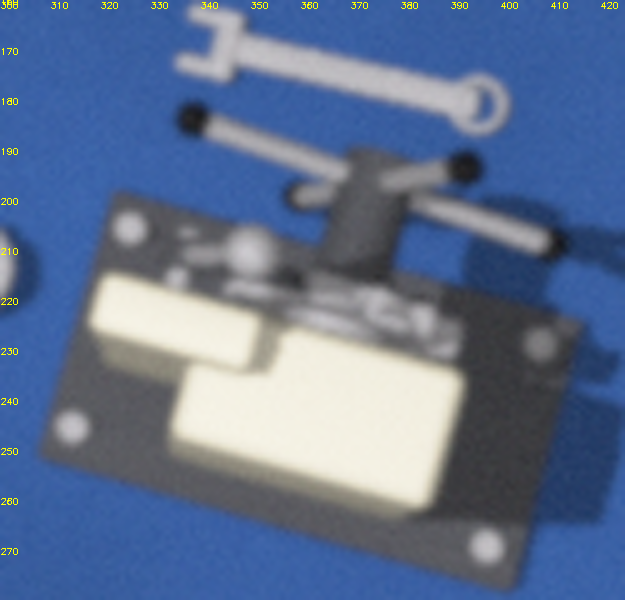

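Crop readings: the scene view has the pawl ball at (298,173), the top spoke ball at (254,180), and the side spoke balls at (299,218) and (242,207). The top view has the pawl ball at (350,210) and the top spoke ball at (393,193). The foot corners are clear in both.

```bash
cat >> h.py <<'E'
def A(x,y): return (230+x/5-.4,150+y/5-.4)
def B(x,y): return (300+x/5-.4,160+y/5-.4)
E
python3 - <<'E'
from h import *
t=ld('top0');s=ld('scene0')
P={}
for n,a,b in [('ball',(340,117),(250,250)),('top',(121,148),(465,167)),('L',(345,338),(193,120)),('R',(62,283),(551,242)),('bot',(262,448),(303,195))]:
    P[n],e=tri(s,A(*a),t,B(*b)); print(n,P[n].round(1),round(e,1))
ax=(P['top']+P['L']+P['R']+P['bot'])/4; print('axle',ax.round(1),[round(np.linalg.norm(P[k]-ax),1) for k in('top','L','R','bot')])
C=np.array([plane(t,*B(*q),12) for q in [(115,192),(585,322),(515,592),(38,455)]]); print(C.round(1))
print([np.linalg.norm(C[i]-C[i-1]).round(1) for i in range(4)])
y=C[0]-C[1]+C[3]-C[2]; x=C[0]-C[3]+C[1]-C[2]
yaw=np.arctan2(-y[0],y[1]); yaw2=np.arctan2(x[1],x[0]); print('yaw',yaw,yaw2)
yw=np.arctan2(-(P['L']-P['R'])[0],(P['L']-P['R'])[1]);print('yaw spokes',yw)
for w in [(yaw+yaw2)/2]:
    R=Rot.from_euler('z',w).as_matrix(); O1=ax-R@[50,0,120]; cc=C.mean(0)
    # foot centre: x from +30 to -120
    O2=cc-R@[-45,0,12]; O3=P['ball']-R@[-15,80-75*np.sin(np.radians(25)),155+75*np.cos(np.radians(25))]
    print(O1.round(1),O2.round(1),O3.round(1))
    for k in P: print(k,(R.T@(P[k]-O1)).round(1))
for n,p,z in [('bottle',(448,247),115),('ring',(293,213),22)]: print(n,plane(t,*p,z).round(0))
E
```

```text
ball [556.1 -83.3 225.4] 1.5
top [ 597.7 -181.1  215.5] 1.1
L [629.5 -58.1 153. ] 1.5
R [ 582.7 -239.9   88.9] 0.5
bot [ 613.9 -118.1   30.1] 0.8
axle [ 605.9 -149.3  121.9] [np.float64(99.3), np.float64(99.2), np.float64(99.2), np.float64(97.3)]
[[ 616.8  -18.9   12. ]
 [ 551.5 -269.6   12. ]
 [ 409.  -231.9   12. ]
 [ 475.3   18.9   12. ]]
[np.float64(146.4), np.float64(259.1), np.float64(147.4), np.float64(259.5)]
yaw -0.256597520366772 -0.2600307984475007
yaw spokes -0.2521347301237209
[ 557.6 -136.5    1.9] [ 556.7 -136.9    0. ] [ 558.3 -133.8    2.5]
ball [-15.   51.1 223.6]
top [ 50.1 -32.8 213.7]
L [ 49.5  94.2 151.1]
R [ 50.7 -93.5  87. ]
bot [49.7 32.2 28.2]
bottle [ 484. -328.  115.]
ring [573.  59.  22.]
```

Every check agrees: the spokes come out at 99 mm, the foot at 147 x 259, and the winder origin at about (557.3, -136.2) with yaw -0.257. The tool's y axis already lies close to the winder's +y, so no spin is needed. I'll close the gripper, rise and travel across.

Request:
drive_tool --pt "-0.13 -0.13 -0.08 0 1" --pt "-0.13 -0.13 -0.08 0 1" --pt "-0.13 -0.13 -0.08 0 1" --pt "-0.13 -0.13 -0.08 0 1" --pt "-0.13 -0.13 -0.08 0 1" --force 20

```text
time_s: 0.52
position: [222.2, 377.9, 311.7]
ee_rot: [-3.141, -0.0, 2.913]
contact_force: [1.1, 0.6, -0.9]
width: 0.301
gripper_force: 0.0
```

Request:
drive_tool --pt "-0.14 -0.14 0 0 1" --pt "-0.14 -0.14 0 0 1" --pt "-0.14 -0.14 0 0 1" --pt "-0.14 -0.14 0 0 1" --pt "-0.14 -0.14 0 0 1"

```text
time_s: 0.93
position: [326.8, 209.6, 311.3]
ee_rot: [3.141, 0.0, 2.913]
contact_force: [0.9, 0.5, 0.7]
width: 0.001
gripper_force: 0.0
```

Request:
drive_tool --pt "-0.14 -0.14 0 0 1" --pt "-0.14 -0.14 0 0 1" --pt "-0.14 -0.14 0 0 1" --pt "-0.14 -0.14 0 0 1" --pt "-0.14 -0.14 0 0 1"

```text
time_s: 1.35
position: [431.6, 41.3, 311.2]
ee_rot: [3.142, 0.0, 2.913]
contact_force: [-0.1, 1.9, 0.1]
width: 0.002
gripper_force: 0.0
```

```bash
cat >> h.py <<'E'
W=Rot.from_euler('z',-0.257).as_matrix(); O=np.array([557.3,-136.2,0])
def where():
    o=get_obs(); p=np.array(o['position']); print('t',round(o['time_s'],2),'winder',(W.T@(p-O)).round(1),'F',np.round(W.T@o['contact_force'],1),'yaw',np.round(o['ee_rot'],3),'w',round(o['width'],2)); return o
def to(x,y,z):
    o=where(); d=O+W@[x,y,z]-o['position']
    print('tool units',(Rot.from_euler('xyz',o['ee_rot']).as_matrix().T@d/200).round(3))
E
python3 -c "
from h import *
to(-15,5,300);print(get_obs()['joints'])"
```

```text
t 1.35 winder [-166.7  139.7  311.2] F [-0.6  1.8  0.1] yaw [3.142 0.    2.913] w 0.0
tool units [-0.739 -0.694  0.056]
[ 1.08692386e-02 -1.98242521e-02  1.69950219e+00  6.12501692e-06
  1.46186493e+00 -1.33088056e+00]
```

Request:
drive_tool --pt "-0.14 -0.14 0 0 1" --pt "-0.14 -0.14 0 0 1" --pt "-0.14 -0.14 0 0 1" --pt "-0.14 -0.14 0 0 1" --pt "-0.14 -0.13 0 -0.018 1"

```text
time_s: 1.77
position: [536.7, -125.0, 310.9]
ee_rot: [3.142, -0.0, 2.94]
contact_force: [0.5, 0.9, 0.6]
width: -0.002
gripper_force: 0.0
```

Request:
drive_tool --pt "-0.04 0 0.05 0 1" --pt "0 0 0.05 0 1" --pt "0 0 0.05 0 1" --pt "0 0 0 0 1"

```text
time_s: 2.1
position: [542.8, -123.3, 278.7]
ee_rot: [3.141, -0.004, 2.942]
contact_force: [-0.2, 1.0, 0.0]
width: 0.005
gripper_force: 0.0
```

```bash
python3 -c "
from h import *
to(-15,5,212)
s=snap('scene','s1');t=snap('top','t1')
a=cv2.resize(s['color'][100:220,220:360],None,fx=4,fy=4,interpolation=cv2.INTER_CUBIC)
cv2.imwrite('pics/s1c.png',a)"
```

```text
t 2.1 winder [-17.3   8.8 278.7] F [-0.5  0.9  0. ] yaw [ 3.141 -0.004  2.942] w 0.01
tool units [-0.012 -0.02   0.334]
```

View pics/s1c.png

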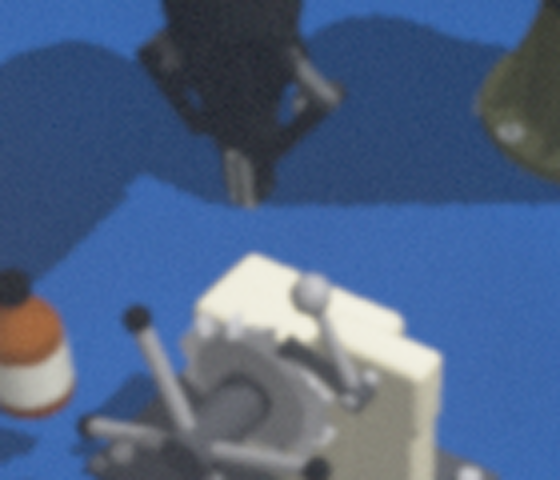

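The picture shows the closed fingertips above the wheel, to the left (-y side) of the pawl ball. The knuckles are well above tip height. I'll correct the spin and descend to z 212.

Request:
drive_tool --pt "-0.01 -0.02 0.1 0.036 1" --pt "0 0 0.1 0 1" --pt "0 0 0.1 0 1" --pt "0 0 0.03 0 1" --pt "0 0 0 0 1"

```text
time_s: 2.62
position: [544.7, -128.1, 214.8]
ee_rot: [3.142, -0.001, 2.885]
contact_force: [0.3, 0.2, -0.0]
width: 0.002
gripper_force: 0.0
```

```bash
python3 -c "
from h import *
to(-15,20,212)"
```

```text
t 2.62 winder [-14.3   4.7 214.8] F [ 0.3  0.3 -0. ] yaw [ 3.142e+00 -1.000e-03  2.885e+00] w 0.0
tool units [0.003 0.077 0.014]
```

Request:
drive_tool --pt "0 0.03 0.005 0 1" --pt "0 0.03 0 0 1" --pt "0 0.03 0 0 1" --pt "0 0.03 0 0 1" --pt "0 0.03 0 0 1"

```text
time_s: 3.03
position: [553.1, -98.9, 215.0]
ee_rot: [-3.142, 0.001, 2.885]
contact_force: [0.4, -0.1, 1.2]
width: 0.003
gripper_force: 0.3
```

Request:
drive_tool --pt "0 0.03 0 0 1" --pt "0 0.03 0 0 1" --pt "0 0.03 0 0 1" --pt "0 0.03 0 0 1" --pt "0 0.03 0 0 1"

```text
time_s: 3.45
position: [560.5, -70.0, 214.2]
ee_rot: [3.142, -0.0, 2.885]
contact_force: [0.4, 0.1, 0.1]
width: 0.001
gripper_force: 0.0
```

Request:
drive_tool --pt "0 0.03 0 0 1" --pt "0 0.02 0 0 1" --pt "0 0 0 0 1"

```text
time_s: 3.7
position: [563.1, -60.2, 214.2]
ee_rot: [3.141, -0.0, 2.885]
contact_force: [-0.2, -0.1, -0.7]
width: 0.002
gripper_force: 0.0
```

```bash
python3 -c "
from h import *
to(-15,70,212)
s=snap('scene','s2')
a=cv2.resize(s['color'][100:250,220:370],None,fx=4,fy=4,interpolation=cv2.INTER_CUBIC)
cv2.imwrite('pics/s2c.png',a)"
```

```text
t 3.7 winder [-13.7  74.9 214.2] F [-0.1 -0.1 -0.7] yaw [ 3.141 -0.     2.885] w 0.0
tool units [ 0.006 -0.025  0.011]
```

View pics/s2c.png

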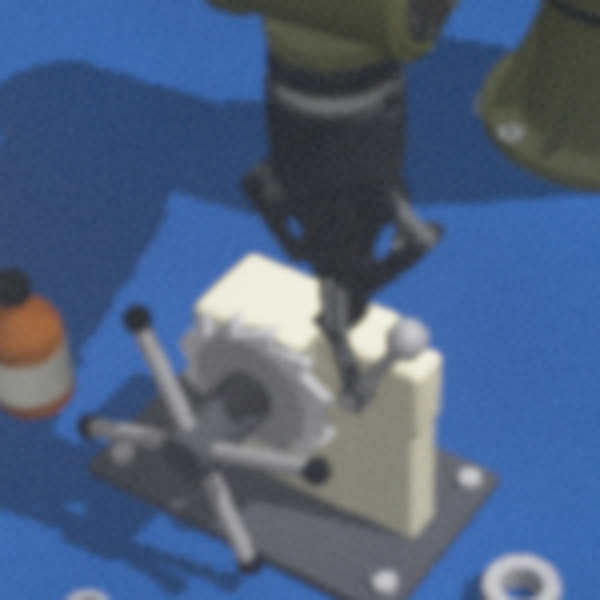

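The pawl is up against its stop, with the ball at crop (407,337), and the wheel is unmoved. The nose now stands near the finger's -y side, so I'll ease +y slightly, lift straight up, then go to the -y side of the top spoke.

Request:
drive_tool --pt "0 0.02 0 0 1" --pt "0 0 -0.06 0 1" --pt "0 0 -0.08 0 1" --pt "0 0 -0.08 0 1" --pt "0 0 -0.06 0 1"

```text
time_s: 4.17
position: [564.1, -57.2, 271.6]
ee_rot: [3.142, 0.001, 2.884]
contact_force: [-1.5, -0.6, 0.9]
width: 0.001
gripper_force: 0.0
```

```bash
python3 -c "
from h import *
to(50,-75,270)
s=snap('scene','s3');t=snap('top','t3')
g=s['color'].mean(2)
print(proj(s,O+W@[-15,117.5,220]), proj(s,O+W@[-15,48,223]))"
```

```text
t 4.17 winder [-13.5  78.1 271.6] F [-1.3 -1.   0.9] yaw [3.142e+00 1.000e-03 2.884e+00] w 0.0
tool units [-0.318 -0.765  0.008]
[321.51036655 184.52621505] [297.0782991  173.25651998]
```

The pawl ball measured at (321.4,183.9) matches the predicted fully-up position at (321.5,184.5). Next I move to the spoke.

Request:
drive_tool --pt "-0.064 -0.153 0 0 1" --pt "-0.064 -0.153 0 0 1" --pt "-0.064 -0.153 0 0 1" --pt "-0.064 -0.153 0 0 1" --pt "-0.063 -0.153 0 0 1"

```text
time_s: 4.68
position: [586.6, -222.9, 269.1]
ee_rot: [3.141, -0.001, 2.884]
contact_force: [1.1, 0.0, 0.1]
width: -0.0
gripper_force: 0.0
```

Request:
drive_tool --pt "0 0 0.08 0 1" --pt "0 0 0.1 0 1" --pt "0 0 0.1 0 1" --pt "0 0 0.07 0 1" --pt "0 0 0 0 1"

```text
time_s: 5.1
position: [585.4, -220.9, 195.9]
ee_rot: [3.141, -0.006, 2.884]
contact_force: [0.8, 0.7, -0.1]
width: -0.001
gripper_force: 0.0
```

```bash
python3 -c "
from h import *
to(50,-56,200);to(50,-8,200)"
```

```text
t 5.1 winder [ 48.7 -74.8 195.9] F [ 0.6  0.9 -0.1] yaw [ 3.141 -0.006  2.884] w -0.0
tool units [-0.006  0.094 -0.021]
t 5.1 winder [ 48.7 -74.8 195.9] F [ 0.6  0.9 -0.1] yaw [ 3.141 -0.006  2.884] w -0.0
tool units [-0.006  0.334 -0.02 ]
```

Request:
drive_tool --pt "-0.006 0.025 -0.02 0 1" --pt "0 0.025 0 0 1" --pt "0 0.025 0 0 1" --pt "0 0.025 0 0 1" --pt "0 0.025 0 0 1"

```text
time_s: 5.52
position: [594.7, -197.4, 205.6]
ee_rot: [-3.14, 0.002, 2.885]
contact_force: [-1.7, -4.4, 4.9]
width: 0.002
gripper_force: 2.2
```

Request:
drive_tool --pt "0 0.025 0 0 1" --pt "0 0.025 0 0 1" --pt "0 0.025 0 0 1" --pt "0 0.025 0 0 1" --pt "0 0.025 0 0 1"

```text
time_s: 5.93
position: [600.7, -172.8, 204.3]
ee_rot: [3.142, -0.0, 2.885]
contact_force: [0.2, -2.5, 1.6]
width: -0.002
gripper_force: 1.3
```

Request:
drive_tool --pt "0 0.01 0 0 1" --pt "0 0 0 0 1"

```text
time_s: 6.1
position: [601.2, -170.6, 204.1]
ee_rot: [3.141, -0.0, 2.885]
contact_force: [-0.9, 0.3, -1.0]
width: -0.003
gripper_force: 0.0
```

```bash
cat >> h.py <<'E'
def balls(f):
    # dark round blobs near each spoke circle; angle from side spoke balls in the scene view via ray onto the spoke plane
    s=ld(f); n=W@[1,0,0]; p0=O+W@[50,0,120]
    V=s['color'].max(2); m=(V<60).astype('uint8')
    k,l,st,ce=cv2.connectedComponentsWithStats(m)
    for i in range(1,k):
        e,d=ray(s,*ce[i]); q=W.T@(e+d*((p0-e)@n)/(d@n)-O)
        r=np.hypot(q[1],q[2]-120)
        if 80<r<115 and st[i,4]>5: print(ce[i].round(1),st[i,4],q.round(1),'r',round(r,1),'ang',np.degrees(np.arctan2(q[1],q[2]-120)).round(1))
E
python3 -c "
from h import *
to(50,-8,200)
s=snap('scene','s4')
balls('s1');print();balls('s4')
a=cv2.resize(s['color'][100:250,220:370],None,fx=4,fy=4,interpolation=cv2.INTER_CUBIC)
cv2.imwrite('pics/s4c.png',a)"
```

```text
t 6.1 winder [ 51.2 -22.1 204.1] F [-0.9  0.1 -1. ] yaw [ 3.141 -0.     2.885] w -0.0
tool units [0.006 0.071 0.02 ]
```

View pics/s4c.png

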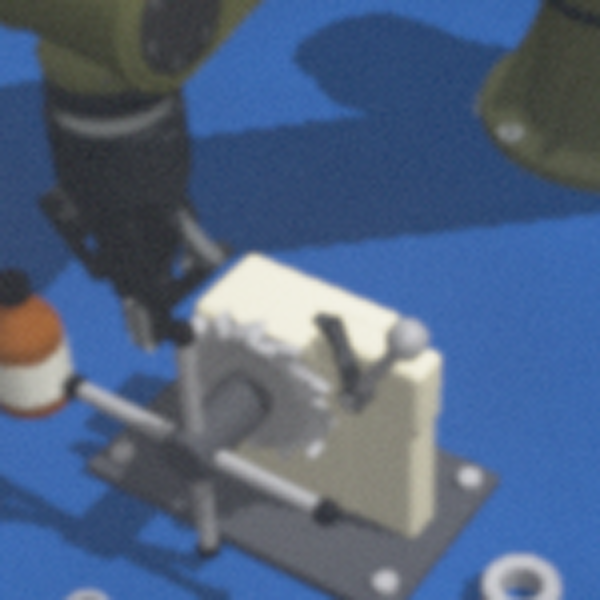

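The pawl is still up and the spoke is turning. Crop positions are: top ball (180,330), +y ball (325,511), -y ball (73,386), bottom (208,550).

```bash
cat >> h.py <<'E'
def ang(s,u,v):
    n=W@[1,0,0]; p0=O+W@[50,0,120]; e,d=ray(s,u,v); q=W.T@(e+d*((p0-e)@n)/(d@n)-O)
    return round(np.degrees(np.arctan2(q[1],q[2]-120)),1), round(np.hypot(q[1],q[2]-120),1)
E
python3 -c "
from h import *
s=ld('scene0');print([ang(s,*A(*p)) for p in [(121,148),(345,338),(262,448),(62,283)]])
print([ang(s,220+x/4-.375,100+y/4-.375) for x,y in [(180,330),(325,511),(208,550),(73,386)]])"
```

```text
[(np.float64(-19.9), np.float64(100.7)), (np.float64(70.7), np.float64(98.5)), (np.float64(160.2), np.float64(95.4)), (np.float64(-108.9), np.float64(100.6))]
[(np.float64(-0.3), np.float64(101.6)), (np.float64(91.0), np.float64(97.8)), (np.float64(-177.8), np.float64(104.5)), (np.float64(-89.1), np.float64(102.8))]
```

The wheel has turned about 0.36 rad and needs about 0.50, so 14 mm more. Then I back away and measure.

Request:
drive_tool --pt "0.006 0.02 0.01 0 1" --pt "0 0.02 0 0 1" --pt "0 0.02 0 0 1" --pt "0 0.01 0 0 1" --pt "0 0 0 0 1"

```text
time_s: 6.57
position: [603.5, -156.9, 202.0]
ee_rot: [3.141, -0.001, 2.885]
contact_force: [-0.0, 0.3, -0.3]
width: 0.002
gripper_force: 0.1
```

```bash
python3 -c "
from h import *
where()"
```

```text
t 6.57 winder [ 50.   -8.3 202. ] F [-0.1  0.3 -0.3] yaw [ 3.141e+00 -1.000e-03  2.885e+00] w 0.0
```

Request:
drive_tool --pt "0 -0.05 0 0 1" --pt "0 -0.1 -0.05 0 1" --pt "0 0 -0.15 0 1" --pt "0 0 -0.15 0 1" --pt "0 0 0 0 1"

```text
time_s: 6.98
position: [596.9, -187.9, 278.7]
ee_rot: [-3.141, 0.009, 2.884]
contact_force: [-0.0, -0.6, 1.4]
width: 0.002
gripper_force: 0.0
```

```bash
python3 -c "
from h import *
to(-15,170,270)
s=snap('scene','s5')
a=cv2.resize(s['color'][100:250,220:370],None,fx=4,fy=4,interpolation=cv2.INTER_CUBIC)
cv2.imwrite('pics/s5c.png',a)"
```

```text
t 6.98 winder [ 51.4 -39.9 278.7] F [ 0.2 -0.6  1.4] yaw [-3.141  0.009  2.884] w 0.0
tool units [0.333 1.049 0.04 ]
```

View pics/s5c.png

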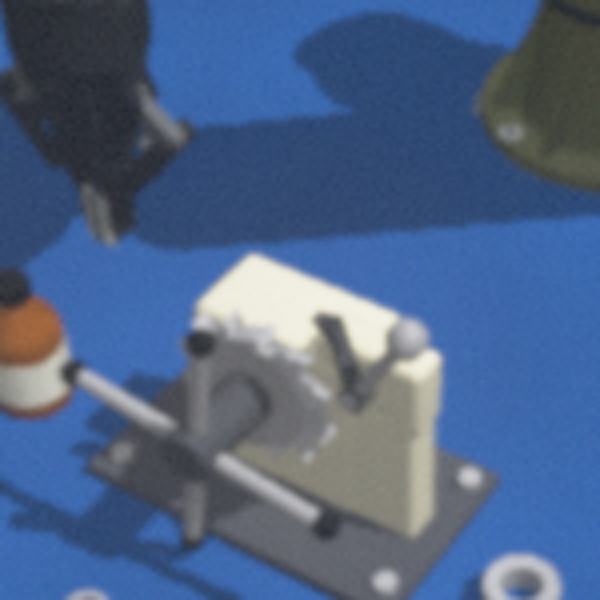

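```bash
python3 -c "
from h import *
s=ld('scene0')
print([ang(s,220+x/4-.375,100+y/4-.375) for x,y in [(201,343),(325,523),(191,540),(72,373)]])"
```

```text
[(np.float64(8.5), np.float64(99.6)), (np.float64(97.8), np.float64(98.1)), (np.float64(-169.9), np.float64(104.5)), (np.float64(-81.9), np.float64(102.1))]
```

Request:
drive_tool --pt "0.055 0.17 0 0 1" --pt "0.055 0.17 0 0 1" --pt "0.055 0.17 0 0 1" --pt "0.055 0.17 0 0 1" --pt "0.055 0.17 0 0 1"

```text
time_s: 7.45
position: [585.3, -6.9, 271.4]
ee_rot: [-3.142, -0.001, 2.884]
contact_force: [1.9, -0.8, 0.5]
width: 0.002
gripper_force: 0.0
```

Request:
drive_tool --pt "0.055 0.17 0 0 1" --pt "0 0 0 0 1"

```text
time_s: 7.62
position: [583.2, 32.4, 271.5]
ee_rot: [3.141, -0.001, 2.889]
contact_force: [-0.4, 0.4, -0.4]
width: -0.004
gripper_force: 0.0
```

```bash
python3 -c "
from h import *
to(-15,165,212)"
```

```text
t 7.62 winder [-17.8 169.7 271.5] F [-0.4  0.3 -0.4] yaw [ 3.141e+00 -1.000e-03  2.889e+00] w -0.0
tool units [-0.014 -0.024  0.298]
```

The wheel is at about 8.5°, which is 0.49 rad, inside the drop-in window. I descend on the +y side of the ball and tip it back.

Request:
drive_tool --pt "-0.014 -0.02 0.1 0 1" --pt "0 0 0.1 0 1" --pt "0 0 0.1 0 1" --pt "0 -0.03 0 0 1" --pt "0 -0.03 0 0 1"

```text
time_s: 8.03
position: [582.1, 10.6, 211.5]
ee_rot: [-3.141, -0.002, 2.885]
contact_force: [-0.2, 0.7, 0.3]
width: 0.001
gripper_force: 0.0
```

Request:
drive_tool --pt "0 -0.03 0 0 1" --pt "0 -0.03 0 0 1" --pt "0 -0.03 0 0 1" --pt "0 -0.03 0 0 1" --pt "0 -0.03 0 0 1"

```text
time_s: 8.45
position: [575.1, -18.6, 213.6]
ee_rot: [3.141, 0.002, 2.884]
contact_force: [-0.6, 0.3, -0.0]
width: 0.002
gripper_force: 0.1
```

Request:
drive_tool --pt "0 -0.03 0 0 1" --pt "0 -0.03 0 0 1" --pt "0 -0.03 0 0 1" --pt "0 -0.02 0 0 1" --pt "0 0 0 0 1"

```text
time_s: 8.87
position: [569.2, -39.8, 212.2]
ee_rot: [-3.141, -0.0, 2.884]
contact_force: [-0.4, 0.0, 0.2]
width: 0.002
gripper_force: 0.0
```

```bash
python3 -c "
from h import *
to(-15,97,212)"
```

```text
t 8.87 winder [-13.   96.3 212.2] F [-0.4 -0.1  0.2] yaw [-3.141 -0.     2.884] w 0.0
tool units [0.01  0.004 0.001]
```

Now I back off in +y, lift, and look.

Request:
drive_tool --pt "0 0.1 0 0 1" --pt "0 0.15 -0.05 0 1" --pt "0 0.1 -0.15 0 1" --pt "0 0.1 -0.15 0 1" --pt "0 0 0 0 1"

```text
time_s: 9.28
position: [593.9, 51.3, 288.2]
ee_rot: [3.139, 0.008, 2.887]
contact_force: [0.8, 0.3, 1.2]
width: 0.005
gripper_force: 0.0
```

```bash
python3 -c "
from h import *
where()
s=snap('scene','s6')
a=cv2.resize(s['color'][150:260,230:370],None,fx=5,fy=5,interpolation=cv2.INTER_CUBIC)
cv2.imwrite('pics/s6c.png',a)"
```

```text
t 9.28 winder [-12.3 190.6 288.2] F [0.7 0.5 1.2] yaw [3.139 0.008 2.887] w 0.01
```

View pics/s6c.png

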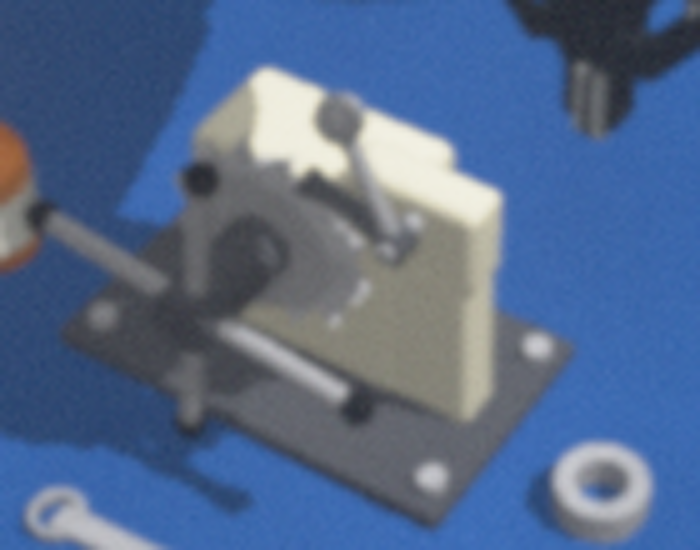

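The ball is back at crop (339,117), against (340,117) at the start, so the pawl is fully down. The wheel is one notch on and the arm is clear, so I'll hand it in.

```bash
python3 -c "
from h import *
print(workorder.job_done())"
```

```text
the job is handed in; nothing more can be done
None
```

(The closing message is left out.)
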